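# Fit the veneer press lever and hold it home

### The job

Fit the lever handle to the veneer press: lift it out of its bored rest block, lower its shaft into the hub on top of the press screw, turn it until its two keys slip into the keyways, and push it right down against the spring in the bore until its collar is seated on the hub. Do not let go: finish still gripping the handle and pushing it firmly down, so that the cross pin can be driven through the hub next. Leave the other things on the bench alone.

Things in the scene. Friction and masses are not known exactly. Their poses are not given: they have to be found in the camera images.
- lever_head (a point): middle of the square gripping head of the press lever, a loose T-shaped steel handle of 0.6 to 0.85 kg. Head: 24 x 24 mm, reaching 20 mm above and 24 mm below this point; z is up along the shaft, x along the lever bar, its flat sides face along x and y. At the start the lever stands upright in the rest block at any yaw; a half turn of it fits as well.
- lever_bar (a point): middle of the lever bar, 38 mm below the middle of the head; same axes. The round bar runs along x, 12 mm thick and 296 mm long over the 28 mm balls at its two ends. It passes through a round boss, 36 mm across, from 24 to 52 mm below the middle of the head.
- lever_collar (a point): centre of the flat underside of the lever's collar (50 mm across, 10 mm thick), 62 mm below the middle of the head; same axes. Below it hangs the shaft, 24 mm diameter, with two opposite keys in line with the bar (x): 37 mm over both, 10 mm wide, from 4 to 30 mm below this point.
- shaft_tip (a point): centre of the lower end of the lever's shaft, 46 mm below the underside of the collar and 108 mm below the middle of the head; same axes. The shaft below the keys is a plain round nose 16 mm long, its last 6 mm tapering from 24 to 16 mm diameter.
- hub_mouth (a point): centre of the mouth of the bore, in the flat top face of the fixed steel hub on the press, 188 mm above the bench, z up. Hub 64 mm across, 50 mm tall; bore 26 mm diameter; two opposite keyways, 11.8 mm wide and 39 mm over both, run along this point's x axis down the whole hub. Its yaw differs each time; the screw is tight and does not turn.
- press: the cast iron veneer press, fixed: bed 200 mm along its x by 270 mm along its y, origin at the centre of its underside. Its arch spans along y, top 132 mm above the bench; a round boss in the middle, 138 mm high, carries the hub.
- spring_seat (a joint): how far the sprung seat in the hub's bore is pushed down (m). 0: free, its top 38 mm below the mouth, meeting the shaft's end with the collar still 8 mm above the hub; 0.008: collar seated. It pushes up with 6 N at 0 and 14 N at 0.008, more than the lever weighs: a lever that is not pushed stands 5 mm or more above its seat.
- rest_block: the fixed wooden rest block, 100 x 100 x 65 mm high, origin at the centre of its underside, with a round vertical bore 41 mm wide and 55 mm deep in the middle of its top. The collar of the lever rests on its top face.
- triangle_panel: bystander: flat wooden panel with inlaid triangles, 120 x 190 x 8 mm, lying loose; origin at the centre of its underside.
- hinge_pair: bystander: two small brass hinges on a thin wooden card, 80 x 55 x 10 mm; origin at the centre of its underside.
- burnisher: bystander: round boxwood burnisher, 160 mm long, 26 mm thick, lying along its own x; origin under its middle.
- checker: bystander: red acrylic checker, 38 mm diameter, 11 mm thick; origin at the centre of its underside.
There are look-alikes about, which are no part of the job. Several things have the shape of the rest_block; the one meant has the colours described above.

How it is judged (in metres and radians):
On the way, in this order (a step that is already met when the one before it is completed fails the run):
1. the lever is lifted clear of its rest block, in the gripper (z of shaft_tip in the frame of rest_block above 0.068 m and contact force between lever and the fingers above 3 N), for 0.1 s.
2. the keys have slipped into the keyways of the hub (z of lever_collar in the frame of hub_mouth below 0.02 m and horizontal distance between lever_collar and hub_mouth below 0.004 m and angle between the x axis of lever_collar and the x axis of hub_mouth, either way round below 0.15 rad), for 0.1 s.
At the end, for the whole second after the job is handed in: the robot still grips the lever between its fingers, not just pressing on top of it, and pushes it down: keys in the keyways (7 degrees), shaft upright and centred in the bore (3 mm), collar within 1.5 mm of the hub's top face, spring compressed by at least 6.5 mm, all still (z of lever_collar in the frame of hub_mouth below 0.0015 m and horizontal distance between lever_collar and hub_mouth below 0.003 m and angle between the x axis of lever_collar and the x axis of hub_mouth, either way round below 0.12 rad and angle between lever_collar's own z axis and vertical below 0.05 rad and value of joint spring_seat above 0.0065 m and contact force between lever and the fingers above 3 N and z of the grasp point in the frame of lever_head below 0.028 m and linear speed of lever below 0.02 m/s); the arm keeps its last pose, push and grip.
It fails at once if a bystander on the bench is disturbed (moved more than 20 mm) (distance of any of triangle_panel, hinge_pair, burnisher, checker from where it was at the start of the episode above 0.02 m).
It also fails if it takes over 45 s, if anything falls off the work surface, if the arm or the gripper's body presses on something with over 40 N, if the wrist force passes 120 N, or if a joint passes its speed limit or range.

### The arm

A 6-joint arm with a two-finger parallel gripper is mounted at the origin on the work surface. World frame = base frame: x ahead of the robot, y to its left, z up, the work surface at z = 0. Lengths are in mm, angles in rad, forces in N, time in s.
With the tool pointing down it reaches from about 350 to 875 mm from the base axis. Payload 4.2 kg.
Tool frame: the origin (TCP) lies at the very end of the fingers, on their centre line; the grasp point (between the pads) lies 19 mm behind it (arm.pinch_z is the distance from the TCP to the grasp point, in mm); x points along the fingers, y is the direction in which the jaws open and shut, and the axes are right-handed (so a half turn about x gives the same grasp; the last joint's range is limited). The gripper opens to 85 mm and grips with 20 to 120 N. Pads are 22 mm wide; open, the fingers measure 114 mm over their backs; the gripper's body (76 mm by 85 mm) begins 54 mm behind the grasp point. The pads swing forward as they close: fully open they stand 13 mm farther back than shut.
Start: joints at [1.538, 0.385, 0.008, 0, -1.194, -0.259], TCP at [179.766, 598.568, 231.312] pointing down, gripper open.
Joint ranges: [-3.14, 3.14], [-1.21, 2.06], [-1.07, 1.41], [-3.16, 2.05], [-2.99, -0.16], [-3.1, 3.1]. Speed limits (rad/s): [2.79, 2.79, 3.14, 3.14, 3.14, 3.14].

### API

Orientations are given as a unit quaternion [x, y, z, w].
In Python, from bench import arm gives the robot as it stands.
- The arm moves only by the tool drive_tool, never from a script. Its argument "motion" is a list of rows, each a list of 4 numbers: the shift along the tool's x, y, z in mm, then the turn about the tool's x in degrees. In form: [[dx, dy, dz, spin], ...]. A call has 1 to 10 rows; each row shifts and turns the commanded pose from where the row before left it, along the tool's axes as they then stand; what a row does not reach is not made up. A row lasts 1/12 s, in which the tool goes at most 41.7 mm and 7.16 degrees, less where a joint would pass 70% of its speed; a pose out of reach is approached as far as the arm can. A call with a gripper value outside its range is refused whole. "grip" is the finger opening in mm, from 0 to 85.4, set as the call begins (left out, the last holds). The fingers move at their own pace and stop on an object; the grip force is fixed at half the most. Time passes only in rows, so rows that do not move let the fingers close. It gives the time, the measured TCP pose, the force and the opening at its end, in the units of the state.
- arm.read_state(): the state, without advancing time (a new reading comes with each control period).
- arm.get_image(name): name is "scene" or "top" or "wrist"; returns the picture (420x560x3 uint8, red, green, blue); there is no depth.
- arm.calibration(name): a dict with "K" (3x3 intrinsics, pixels), "eye" and "attitude" of the camera in the world; the wrist camera has in their place "T_tool_cam" (4x4, takes a point from camera to tool coordinates, whose origin is the TCP and whose axes are the tool frame's). Camera axes: x right, y up, looking along -z (the intrinsics and any distortion apply to the point x, -y, -z); pixel columns grow to the right and rows downward; lengths in mm; the calibration is good to about 2 mm. The wrist camera is an equidistant fisheye: a pixel r from the principal point sees the ray r / f radians off the axis. A picture is of the moment at which its call begins: read the wrist's pose just before it. calibration takes no time and is no camera call.
- arm.job_done(): hands the job in, once; it reports no verdict.
The state is a dict: "clock": time; "joints": joint angles; "joint_vel": joint speeds; "joint_efforts": joint torques, N m; "position": TCP position; "ee_rot": TCP orientation; "contact_force": force on the tool from outside, world axes, zero at the start; "wrist_torque": the same for the moment, N m; "gripper_width": finger opening in mm.
Only numpy, scipy, OpenCV 4.12 (cv2) and the standard library are available. Lean on these libraries where they do the work, as an engineer would, in place of code of your own. Each camera call takes 0.05 s, during which the arm holds its last target. There are 200 camera calls.

## Working session

There is one attempt and no reset: what is moved stays moved. The work goes in short steps, Python scripts to look and compute and a tool call to move; the robot and the scene stay as the last step left them, time stands still between calls to the robot, and variables do not carry over. Pictures are saved under pics/ and viewed, about 8 in all and at most 12, crops included, and the job is handed in when it is done.

Besides the shell and the picture viewer there is one more tool, called after "Emit:" by a JSON object that holds its "fn" and its "kwargs". drive_tool: Moves the arm, as the interface text tells. Its arguments: {"type":"object","properties":{"motion":{"type":"array"},"grip":{"type":"number"}},"required":["motion"]}

```bash
ls; mkdir -p pics; python3 - <<'E'
from bench import arm
import cv2,numpy as np
np.set_printoptions(precision=4,suppress=True)
s=arm.read_state();print(s)
for n in("scene","top","wrist"):
    im=arm.get_image(n);cv2.imwrite(f"pics/{n}0.png",im[:,:,::-1]);print(n,arm.calibration(n))
a=cv2.imread("pics/scene0.png");b=cv2.imread("pics/top0.png")
E
```

```text
pics
{'clock': 0.0, 'joints': array([ 1.5376,  0.3856,  0.0066, -0.0005, -1.194 , -0.2586]), 'joint_vel': array([ 0.0008, -0.0006,  0.0011, -0.0004, -0.    ,  0.0015]), 'joint_efforts': array([ -0.0009, -39.2288,  18.8402,   4.1863,  -0.0046,  -0.    ]), 'position': array([179.6121, 598.0194, 230.2051]), 'ee_rot': array([-0.6995,  0.1037,  0.6997,  0.1021]), 'contact_force': array([-0.1185,  0.3606, -0.1103]), 'wrist_torque': array([ 0.0039, -0.0027, -0.0189]), 'gripper_width': 85.37942192397269}
scene {'K': array([[488.6008,   0.    , 280.9921],
       [  0.    , 488.6008, 209.9001],
       [  0.    ,   0.    ,   1.    ]]), 'eye': array([1077.9073,  165.7755,  903.9062]), 'attitude': array([0.1558, 0.2495, 0.7954, 0.5299])}
top {'K': array([[416.3304,   0.    , 279.4595],
       [  0.    , 416.3304, 210.9711],
       [  0.    ,   0.    ,   1.    ]]), 'eye': array([487.3382, -54.5525, 925.0362]), 'attitude': array([-0.0213,  0.0464,  0.7136, -0.6987])}
wrist {'K': array([[325.1923,   0.    , 278.73  ],
       [  0.    , 325.1923, 210.7744],
       [  0.    ,   0.    ,   1.    ]]), 'T_tool_cam': array([[   0.0003,    0.2924,   -0.9563, -142.4884],
       [   1.    ,   -0.0004,    0.0002,    0.6317],
       [  -0.0003,   -0.9563,   -0.2924,  -73.9338],
       [   0.    ,    0.    ,    0.    ,    1.    ]])}
```

View pics/top0.png

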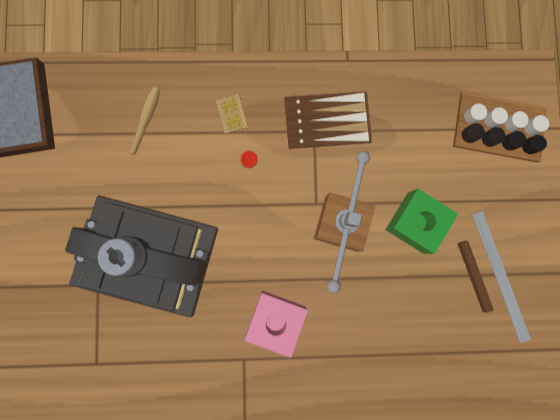

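View pics/scene0.png

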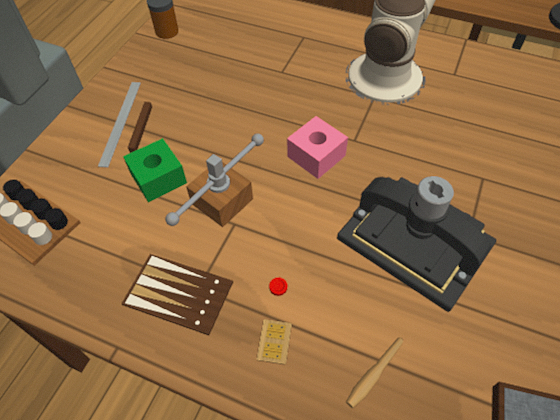

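The top view shows the lever in the brown rest block, with its head near (354,219) and its bar balls at (363,158) and (334,287). The hub mouth is near (117,257). In the scene view the head top is near (215,160) and the hub mouth near (435,186). Next I'll enlarge all four.

```bash
cat > h.py <<'E'
from bench import arm
import numpy as np,cv2
from scipy.spatial.transform import Rotation as R
np.set_printoptions(precision=3,suppress=True)
def ray(n,uv,st=None):
    c=arm.calibration(n);K=c["K"]
    p=np.array([(uv[0]-K[0,2])/K[0,0],(uv[1]-K[1,2])/K[1,1]])
    if n!="wrist":
        d=R.from_quat(c["attitude"]).apply([p[0],-p[1],-1]);return c["eye"],d/np.linalg.norm(d)
    r=np.hypot(*p);q=p/max(r,1e-9)*np.sin(r)
    T=c["T_tool_cam"];Rt=R.from_quat(st["ee_rot"])
    return st["position"]+Rt.apply(T[:3,3]),Rt.apply(T[:3,:3]@[q[0],-q[1],-np.cos(r)])
def atz(n,uv,z,st=None):
    e,d=ray(n,uv,st);return e+d*(z-e[2])/d[2]
def proj(n,P,st=None):
    c=arm.calibration(n);K=c["K"]
    if n!="wrist":
        v=R.from_quat(c["attitude"]).inv().apply(np.array(P)-c["eye"]);a=np.array([v[0],-v[1]])/-v[2]
    else:
        T=c["T_tool_cam"];v=R.from_quat(st["ee_rot"]).inv().apply(np.array(P)-st["position"])-T[:3,3];v=T[:3,:3].T@v
        h=np.hypot(v[0],v[1]);th=np.arctan2(h,-v[2]);a=np.array([v[0],-v[1]])/max(h,1e-9)*th
    return K[0,0]*a+K[:2,2]
def tri(a,b):
    (e,d),(f,g)=a,b;A=np.c_[d,-g];s=np.linalg.lstsq(A,f-e,rcond=None)[0];p=e+d*s[0];q=f+g*s[1]
    return (p+q)/2,np.linalg.norm(p-q)
E
python3 - <<'E'
import cv2,numpy as np
o=[]
for n,pts in(("top",[(350,222),(117,257)]),("scene",[(215,175),(435,195)])):
    a=cv2.imread(f"pics/{n}0.png")
    o.append(np.hstack([cv2.resize(a[v-30:v+30,u-40:u+40],None,fx=5,fy=5,interpolation=cv2.INTER_CUBIC) for u,v in pts]))
cv2.imwrite("pics/c.png",np.vstack(o))
from h import *
for p in((363,158),(334,287)):print(atz("top",p,89))
for n,p,z in(("top",(354,219),147),("top",(117,257),188),("scene",(435,186),188),("scene",(215,160),147)):print(n,atz(n,p,z))
E
```

```text
[ 673.606 -259.749   89.   ]
[ 413.164 -190.521   89.   ]
top [ 543.933 -223.476  147.   ]
top [483.072 202.604 188.   ]
scene [479.525 204.047 188.   ]
scene [ 547.388 -217.236  147.   ]
```

View pics/c.png

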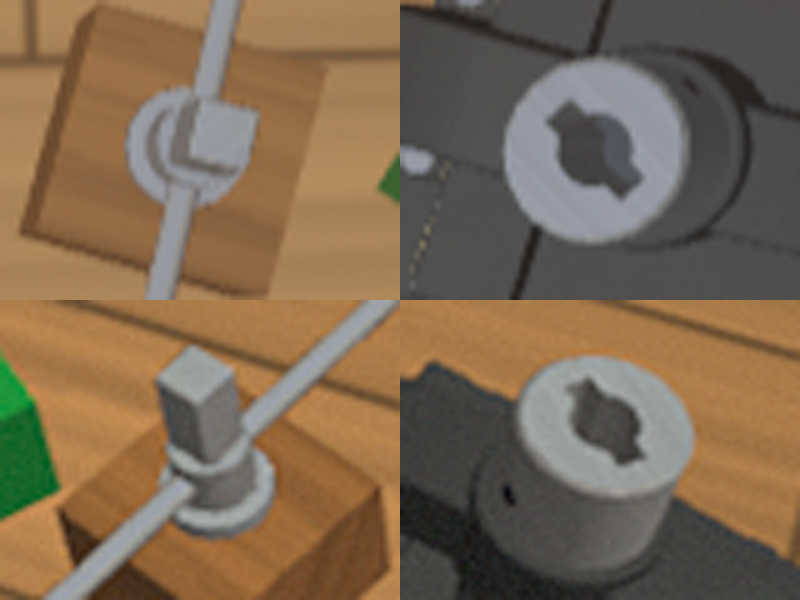

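```bash
python3 - <<'E'
from h import *
print(tri(ray("top",(354.4,218.4)),ray("scene",(214.4,160.4))),"head top z147")
print(tri(ray("top",(116.2,257)),ray("scene",(436.2,190.4))),"hub z188")
for n,p,q in(("top",(109.4,250),(122.6,263.6)),("scene",(432,182),(441,196.4))):
    a,b=atz(n,p,188),atz(n,q,188);d=b-a;print(n,(a+b)/2,np.degrees(np.arctan2(d[1],d[0])),np.linalg.norm(d))
s=arm.read_state();print(R.from_quat(s["ee_rot"]).as_matrix(),np.linalg.norm([548,-220]))
E
```

```text
(array([ 544.712, -223.483,  140.576]), np.float64(4.574327080660243)) head top z147
(array([482.716, 207.794, 180.174]), np.float64(2.1364327814275916)) hub z188
top [483.469 204.335 188.   ] -136.27716807594052 33.247380476059945
scene [485.53  208.077 188.   ] 40.67877849467561 34.25308057610041
[[-0.    -0.288 -0.958]
 [-0.002 -0.958  0.288]
 [-1.     0.002 -0.   ]] 590.5116425609236
```

Head is at about (545,-222) with the bar at -15°. Hub is at about (484,205) with the keyways at about 42°. I'll rise and travel to above the head.

Emit:
{"fn": "drive_tool", "kwargs": {"motion": [[-15,12,-11,0],[-15,25,-22,0],[-15,25,-22,0],[-15,25,-22,0],[0,25,-22,0],[0,25,-22,0],[0,25,-22,0],[0,25,-22,0],[0,25,-22,0],[0,25,-22,0]]}}

```text
clock: 0.98
position: [311.9, 309.7, 291.2]
ee_rot: [-0.7, 0.103, 0.7, 0.103]
contact_force: [0.2, 1.5, -0.5]
gripper_width: 85.9
```

Emit:
{"fn": "drive_tool", "kwargs": {"motion": [[0,25,-22,0],[0,25,-22,0],[0,25,-22,0],[0,25,-22,0],[0,25,-22,0],[0,25,-22,0],[0,25,-22,0],[0,25,-22,0],[0,25,-22,0],[0,25,-22,0]]}}

```text
clock: 1.82
position: [450.7, 7.0, 291.3]
ee_rot: [-0.7, 0.103, 0.7, 0.103]
contact_force: [0.3, 0.8, 0.2]
gripper_width: 85.6
```

Emit:
{"fn": "drive_tool", "kwargs": {"motion": [[0,25,-22,0],[0,25,-22,0],[0,25,-22,0],[0,25,-22,0],[0,25,-22,0],[0,20,-18,0],[0,20,-18,0],[10,10,-8,0],[0,0,0,0],[0,0,0,0]]}}

```text
clock: 2.65
position: [546.8, -203.2, 279.6]
ee_rot: [-0.698, 0.103, 0.701, 0.103]
contact_force: [0.1, 0.1, 0.3]
gripper_width: 85.3
```

```bash
python3 - <<'E'
from h import *
import json
s=arm.read_state();cv2.imwrite("pics/w1.png",cv2.resize(arm.get_image("wrist")[:,:,::-1],(784,588),interpolation=cv2.INTER_CUBIC))
print(s["position"],s["ee_rot"],proj("wrist",(545,-222,147),s)*1.4,proj("wrist",(545,-222,65),s)*1.4)
np.savez("w1.npz",**s)
E
```

```text
[ 546.818 -203.153  279.555] [-0.698  0.103  0.701  0.103] [419.052 273.095] [412.777 247.496]
```

View pics/w1.png

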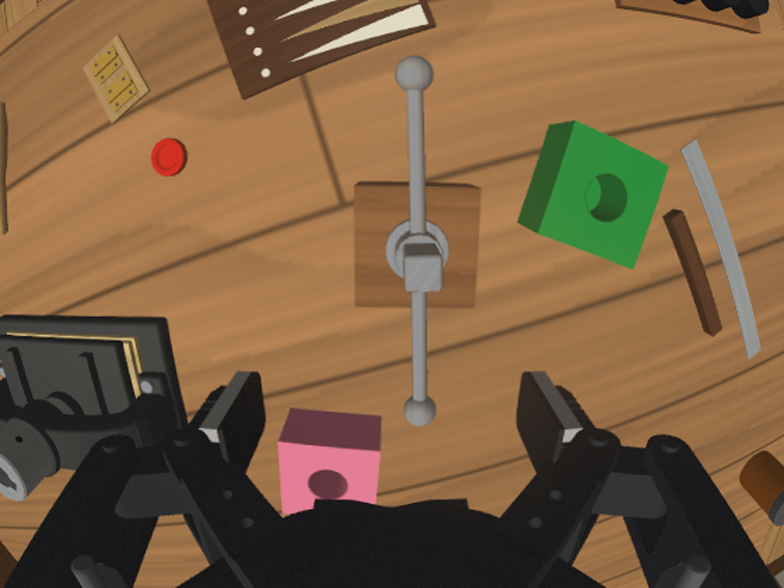

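The head's top face is centred at (423,274). The balls are at (414,73) and (420,411), and the predicted head position was (419,273).

```bash
python3 - <<'E'
from h import *
s=dict(np.load("w1.npz"));M=R.from_quat(s["ee_rot"]).as_matrix()
h=atz("wrist",np.array((423,274))/1.4,147,s)
a,b=[atz("wrist",np.array(p)/1.4,89,s) for p in((414,73),(420,411))]
d=a-b;ang=lambda v:np.degrees(np.arctan2(v[1],v[0]))
print(h,(a+b)/2,np.linalg.norm(d),"bar",ang(d),"toolz",ang(M[:,2]),"tooly",ang(M[:,1]),"need tool",M.T@(np.r_[h[:2],109]-s["position"]))
E
```

```text
[ 543.73 -224.21  147.  ] [ 543.253 -224.812   89.   ] 269.8665514724334 bar -14.998948557321285 toolz 163.20882072972432 tooly -106.7911642606262 need tool [170.544  21.039  -3.746]
```

Emit:
{"fn": "drive_tool", "kwargs": {"motion": [[10,10,-2,-1],[25,8,-2,-0.8],[30,3,0,0],[30,0,0,0],[30,0,0,0],[25,0,0,0],[15,0,0,0],[5,0,0,0],[0,0,0,0],[0,0,0,0]]}}

```text
clock: 3.53
position: [546.5, -223.9, 112.7]
ee_rot: [0.702, -0.091, -0.7, -0.091]
contact_force: [0.1, -0.5, -0.5]
gripper_width: 85.1
```

Emit:
{"fn": "drive_tool", "kwargs": {"motion": [[0,0,0,0],[0,0,0,0],[0,0,0,0],[0,0,0,0],[0,0,0,0],[0,0,0,0],[0,0,0,0],[0,0,0,0],[0,0,0,0],[0,0,0,0]], "grip": 10}}

```text
clock: 4.37
position: [546.1, -224.5, 111.9]
ee_rot: [0.701, -0.092, -0.701, -0.092]
contact_force: [-0.5, 1.9, 4.9]
gripper_width: 23.4
```

Emit:
{"fn": "drive_tool", "kwargs": {"motion": [[-3,0,0,0],[-8,0,0,0],[-15,0,0,0],[-20,0,0,0],[-25,0,0,0],[-25,0,0,0],[-25,0,0,0],[-25,0,0,0],[-25,0,0,0],[-15,0,0,0]]}}

```text
clock: 5.2
position: [545.3, -224.4, 298.9]
ee_rot: [0.701, -0.092, -0.701, -0.092]
contact_force: [0.9, -0.1, -5.8]
gripper_width: 23.1
```

Emit:
{"fn": "drive_tool", "kwargs": {"motion": [[-8,0,0,-3],[-4,0,0,-6],[0,0,0,-6],[0,0,0,-6],[0,0,0,-6],[0,0,0,-6],[0,0,0,-6],[0,0,0,-6],[0,0,0,-6],[0,0,0,-6]]}}

```text
clock: 6.03
position: [544.4, -223.9, 307.2]
ee_rot: [-0.658, -0.257, 0.661, -0.254]
contact_force: [0.2, -0.6, -5.4]
gripper_width: 23.1
```

```bash
python3 - <<'E'
from h import *
s=arm.read_state();M=R.from_quat(s["ee_rot"]).as_matrix()
print(s,np.degrees(np.arctan2(M[1],M[0])),M[:,0],"need",M.T@(np.r_[484,205,s["position"][2]]-s["position"]))
E
```

```text
{'clock': 6.0333, 'joints': array([-0.116,  0.283,  0.049, -0.002, -1.342,  2.426]), 'joint_vel': array([ 0.001,  0.   , -0.   ,  0.   ,  0.001,  1.244]), 'joint_efforts': array([  0.001, -38.307,  22.187,   5.323,  -0.027,  -0.827]), 'position': array([ 544.392, -223.908,  307.19 ]), 'ee_rot': array([-0.658, -0.257,  0.661, -0.254]), 'contact_force': array([ 0.158, -0.62 , -5.426]), 'wrist_torque': array([-0.058, -0.106, -0.021]), 'gripper_width': 23.11247259763669} [ 156.138  -47.651 -137.651] [-0.005  0.002 -1.   ] need [   1.239 -357.667 -244.299]
```

Emit:
{"fn": "drive_tool", "kwargs": {"motion": [[0,-8,-7,0],[0,-16,-14,0],[0,-24,-20,0],[0,-24,-20,0],[0,-24,-20,0],[0,-24,-20,0],[0,-24,-20,0],[0,-24,-20,0],[0,-24,-20,0],[0,-24,-20,0]]}}

```text
clock: 6.87
position: [533.6, 58.9, 308.1]
ee_rot: [-0.659, -0.254, 0.661, -0.253]
contact_force: [0.1, 0.3, -6.9]
gripper_width: 23.5
```

Emit:
{"fn": "drive_tool", "kwargs": {"motion": [[0,-24,-20,0],[0,-22,-20,0],[0,-16,-14,0],[0,-9,-9,0],[0,0,0,0],[0,0,0,0],[0,0,0,0],[0,0,0,0]]}}

```text
clock: 7.53
position: [534.2, 151.1, 309.1]
ee_rot: [-0.66, -0.253, 0.661, -0.253]
contact_force: [-0.4, -0.3, -6.3]
gripper_width: 23.7
```

```bash
python3 - <<'E'
from h import *
s=arm.read_state();im=arm.get_image("wrist")[:,:,::-1]
np.savez("w2.npz",**s)
M=R.from_quat(s["ee_rot"]).as_matrix();u=proj("wrist",(484,205,188),s)
print(s["position"],np.degrees(np.arctan2(M[1],M[0])),u)
u0,v0=int(max(0,min(u[0]-100,360))),int(max(0,min(u[1]-75,270)));print(u0,v0)
cv2.imwrite("pics/w2.png",cv2.resize(im[v0:v0+150,u0:u0+200],None,fx=4,fy=4,interpolation=cv2.INTER_CUBIC));cv2.imwrite("pics/w2f.png",im)
E
```

```text
[534.17  151.079 309.075] [-148.969  -48.008 -138.008] [193.631 204.387]
93 129
```

View pics/w2.png

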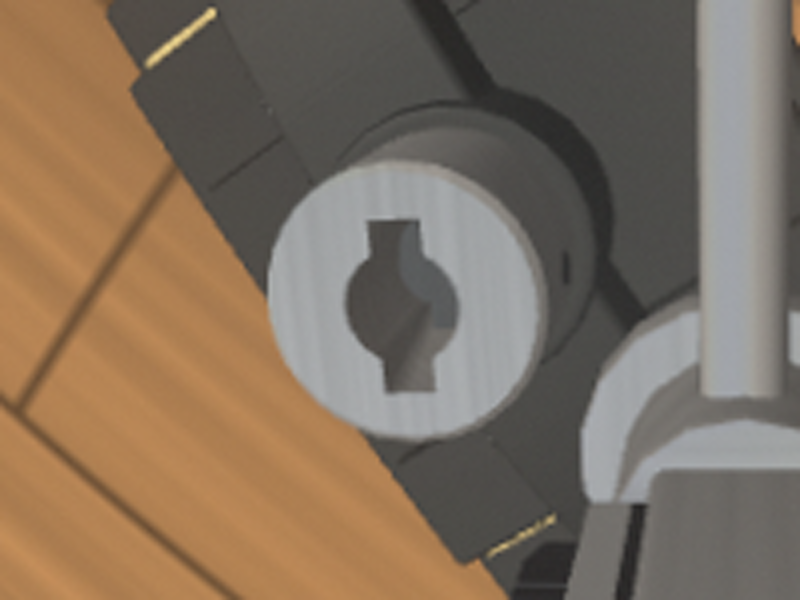

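The keyway ends are at crop pixels (393,219) and (411,391), and the bore centre is at (402,303). Next I'll compute the hub in tool axes and look at the lever in the same image.

```bash
python3 - <<'E'
from h import *
s=dict(np.load("w2.npz"));M=R.from_quat(s["ee_rot"]).as_matrix()
px=lambda p:np.array(p)/4+(93,129)-.375
f=lambda p,z:M.T@(atz("wrist",px(p),z,s)-s["position"])
for p in((402,303),(405,300)):print(f(p,188),atz("wrist",px(p),188,s))
a,b=f((393,219),188),f((411,391),188);d=a-b;print((a+b)/2,np.linalg.norm(d),"yaw of keyway rel tool z (deg, about x)",np.degrees(np.arctan2(-d[1],d[2])))
for dz in(0,2.2):print(dz,[proj("wrist",s["position"]+M@np.array(q),s) for q in((23,0,134+dz),(23,0,-134+dz),(32,0,18+dz))])
im=cv2.imread("pics/w2f.png");cv2.imwrite("pics/w3.png",cv2.resize(im[0:280,200:360],(342,598),interpolation=cv2.INTER_CUBIC))
E
```

```text
[121.091 -74.072   1.071] [483.704 205.347 188.   ]
[121.091 -73.345   0.402] [484.688 205.255 188.   ]
[121.092 -74.207   1.872] 38.70191773360919 yaw of keyway rel tool z (deg, about x) 178.30542335405704
0 [array([279.052, 406.347]), array([279.372,   0.774]), array([279.189, 271.728])]
2.2 [array([279.049, 408.014]), array([279.372,   4.608]), array([279.186, 274.923])]
```

View pics/w3.png

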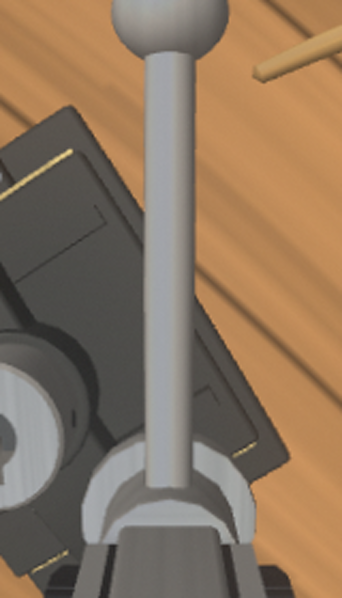

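The bar lines up with the tool at column 279.5, and the lever centre is about 1.5 mm along tool z. From here I need to move y -74, z about 0, spin -1.7, then lower the nose into the bore.

Emit:
{"fn": "drive_tool", "kwargs": {"motion": [[0,-8,0,0],[0,-16,0,-0.5],[0,-20,0,-0.7],[0,-18,0,-0.5],[0,-9,0,0],[0,-3,0,0],[0,0,0,0],[0,0,0,0],[0,0,0,0]]}}

```text
clock: 8.33
position: [484.6, 205.9, 309.3]
ee_rot: [0.656, 0.263, -0.656, 0.263]
contact_force: [0.4, -0.3, -5.9]
gripper_width: 23.3
```

```bash
python3 - <<'E'
from h import *
s=arm.read_state();M=R.from_quat(s["ee_rot"]).as_matrix()
print(s["position"],s["contact_force"],np.degrees(np.arctan2(M[1],M[0])),M[:,0],"lever axis",s["position"]+M@[0,0,1.5],"hub rel lever",M.T@(np.r_[483.9,205.3,188]-s["position"])-[0,0,1.5])
E
```

```text
[484.614 205.901 309.321] [ 0.433 -0.343 -5.937] [ -56.488  -46.27  -136.27 ] [ 0. -0. -1.] lever axis [483.53  204.864 309.321] hub rel lever [121.321  -0.093  -0.575]
```

Within 1 mm. I'll descend so the nose enters the bore.

Emit:
{"fn": "drive_tool", "kwargs": {"motion": [[8,0,0,0],[10,0,0,0],[6,0,0,0],[4,0,0,0],[3,0,0,0],[3,0,0,0],[3,0,0,0],[3,0,0,0],[0,0,0,0],[0,0,0,0]]}}

```text
clock: 9.17
position: [484.2, 206.4, 269.3]
ee_rot: [-0.656, -0.264, 0.656, -0.264]
contact_force: [0.1, -0.2, -5.6]
gripper_width: 23.2
```

The tip should now be 12 mm inside the bore with no side load. Next the keys reach the hub, so I'll continue slowly.

Emit:
{"fn": "drive_tool", "kwargs": {"motion": [[2,0,0,0],[2,0,0,0],[2,0,0,0],[2,0,0,0],[2,0,0,0],[0,0,0,0],[0,0,0,0]]}}

```text
clock: 9.75
position: [484.2, 206.3, 259.2]
ee_rot: [-0.656, -0.264, 0.656, -0.264]
contact_force: [-0.5, -1.3, -6.0]
gripper_width: 23.8
```

Emit:
{"fn": "drive_tool", "kwargs": {"motion": [[2,0,0,0],[3,0,0,0],[3,0,0,0],[3,0,0,0],[2,0,0,0],[1,0,0,0],[0,0,0,0],[0,0,0,0]]}}

```text
clock: 10.42
position: [484.3, 206.4, 245.3]
ee_rot: [0.656, 0.264, -0.656, 0.264]
contact_force: [0.9, 0.9, -6.7]
gripper_width: 22.7
```

Emit:
{"fn": "drive_tool", "kwargs": {"motion": [[2,0,0,0],[2,0,0,0],[1.5,0,0,0],[1.5,0,0,0],[1,0,0,0],[1,0,0,0],[0,0,0,0],[0,0,0,0]]}}

```text
clock: 11.08
position: [484.7, 206.6, 237.3]
ee_rot: [0.657, 0.264, -0.655, 0.264]
contact_force: [-2.1, 0.4, 4.6]
gripper_width: 23.5
```

Emit:
{"fn": "drive_tool", "kwargs": {"motion": [[0.5,0,0,0],[0.5,0,0,0],[0.5,0,0,0],[0,0,0,0],[0,0,0,0]]}}

```text
clock: 11.5
position: [484.7, 206.7, 236.1]
ee_rot: [0.657, 0.264, -0.655, 0.264]
contact_force: [-2.5, -0.1, 6.7]
gripper_width: 23.6
```

Emit:
{"fn": "drive_tool", "kwargs": {"motion": [[0.5,0,0,0],[0.5,0,0,0],[0.5,0,0,0],[0,0,0,0],[0,0,0,0]]}}

```text
clock: 11.92
position: [484.8, 206.6, 234.9]
ee_rot: [0.657, 0.264, -0.655, 0.264]
contact_force: [-3.5, 0.6, 8.1]
gripper_width: 23.5
```

Emit:
{"fn": "drive_tool", "kwargs": {"motion": [[0.5,0,0,0],[0.5,0,0,0],[0,0,0,0],[0,0,0,0]]}}

```text
clock: 12.25
position: [484.8, 206.7, 234.9]
ee_rot: [0.657, 0.264, -0.655, 0.264]
contact_force: [-4.6, 0.1, 11.7]
gripper_width: 23.2
```

Emit:
{"fn": "drive_tool", "kwargs": {"motion": [[0.5,-0.3,0.3,0],[0.5,-0.2,0.2,0],[0.5,0,0,0],[0.5,0,0,0],[0,0,0,0],[0,0,0,0]]}}

```text
clock: 12.75
position: [484.7, 206.7, 234.8]
ee_rot: [0.658, 0.264, -0.654, 0.264]
contact_force: [-6.5, -0.9, 18.4]
gripper_width: 23.4
```

```bash
python3 - <<'E'
from h import *
s=arm.read_state();M=R.from_quat(s["ee_rot"]).as_matrix()
print(s["position"],s["contact_force"],s["wrist_torque"],M[:,0],s["gripper_width"],np.degrees(np.arctan2(M[1],M[0])))
a=arm.get_image("scene")[:,:,::-1];cv2.imwrite("pics/s4.png",cv2.resize(a[120:240,355:515],(800,600),interpolation=cv2.INTER_CUBIC))
E
```

```text
[484.73  206.675 234.824] [-6.522 -0.867 18.449] [-0.154  2.334 -0.049] [ 0.005  0.001 -1.   ] 23.3846885921758 [  15.563  -46.152 -136.151]
```

View pics/s4.png

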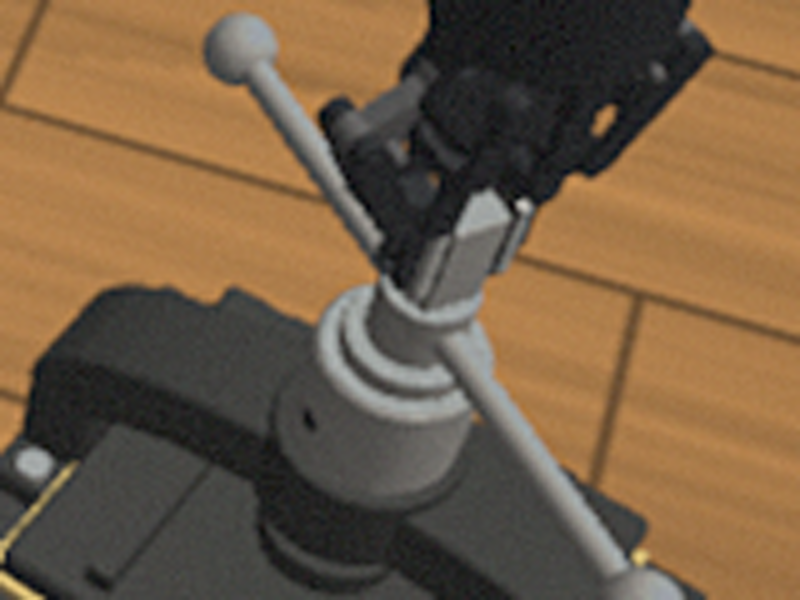

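The collar sits flat on the hub with no visible gap, the bar is along the keyways and the fingers are on the head. I'll hold briefly and check it is steady.

Emit:
{"fn": "drive_tool", "kwargs": {"motion": [[0.5,0,0,0],[0,0,0,0],[0,0,0,0],[0,0,0,0],[0,0,0,0],[0,0,0,0],[0,0,0,0],[0,0,0,0]]}}

```text
clock: 13.47
position: [484.8, 206.7, 234.8]
ee_rot: [0.658, 0.264, -0.654, 0.264]
contact_force: [-6.2, 0.4, 20.5]
gripper_width: 23.1
```

```bash
python3 -c "
from bench import arm
s=arm.read_state();print(s['position'],s['contact_force'],s['joint_vel'],s['gripper_width'])
print(arm.job_done())"
```

```text
[484.75330933 206.70528725 234.81343039] [-6.2356932   0.40262336 20.49687262] [ 0.00094195 -0.00063996 -0.00035254 -0.00074019  0.0002046   0.00505624] 23.136368162547544
the job is handed in; nothing more can be done
None
```

I fitted the lever and handed the job in with the arm still gripping its head and pushing down; no verdict was reported. It came out of the brown rest block, was turned about 59° to line up with the keyways, and went into the hub without the keys jamming.

Last checks, at 13.5 s of the 45 s allowed:
- **Seating:** the tool stopped at z = 234.8 mm, against 235 mm expected for a seated collar. It stayed there while the push rose. The picture shows the collar flat on the hub with no visible gap.
- **Push:** the wrist reads 20.5 N upward, so the real push on the lever is about 26 N once its weight is added. The spring needs 14 N at full travel.
- **Grip:** the fingers stand 23.1 mm open on the 24 mm head, and the arm was still.
- **Alignment:** the bar lies at about 43.8°, against about 43.7° measured for the keyways.

A sideways force of about 6 N remained at the wrist after a 0.5 mm correction. The tool also ended about 1.2 mm from where the camera put the hub, which is within the calibration error. I never touched the other things on the bench, but I did not check them in a final picture.

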